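# Close the test pot's lock ring with the pin spanner

## Robot

A 6-joint arm with a two-finger parallel gripper is mounted at the origin on the work surface. World frame = base frame: x ahead of the robot, y to its left, z up, the work surface at z = 0. Lengths are in m, angles in rad, forces in N, time in s.
With the tool pointing down it reaches from about 0.35 to 0.975 m from the base axis. Payload 4.9 kg.
Tool frame: the origin (TCP) lies midway between the tips of the shut fingers; the grasp point (between the pads) lies 19 mm behind it; z points along the fingers, y is the line along which they close (so a half turn about z gives the same grasp; the last joint's range is limited). The gripper opens to 85 mm and grips with 20 to 120 N. Pads are 22 mm wide; open, the fingers measure 114 mm over their backs; the gripper's body (76 mm by 85 mm) begins 54 mm behind the grasp point. The pads swing forward as they close: fully open they stand 13 mm farther back than shut.
Start: joints at [1, 0.053, 1.613, -0, 1.476, -0.119], TCP at [0.273, 0.562, 0.231] pointing down, gripper open.
Joint ranges: [-3.01, 3.01], [-1.01, 2.22], [0.06, 2.58], [-1.02, 4.17], [0.09, 2.62], [-3.14, 3.14]. Speed limits (rad/s): [2.57, 2.57, 3.14, 3.14, 3.14, 3.14].

## Interface

Orientations are given as a rotation vector (axis times angle).
In Python, from station import ctrl gives the robot as it stands.
- The arm moves only by the shell command python3 -m handwheel 'ROWS' [FORCE]. ROWS is JSON, a list of rows, each an object with "gripper": the gripper command: -1 is fully open, 1 is shut, values between are in proportion; "offset": the shift along the tool's x, y, z in mm, a list of three; "rotation": the turn, a rotation vector about the tool's x, y, z in rad, a list of three. A call has exactly 8 rows; each row is the pose to reach, as a shift and turn from the pose commanded when the call began, along the tool's axes at that moment; what a row does not reach only later rows make up. A row lasts 1/8 s, in which the tool goes at most 62.5 mm and 10.7 degrees, less where a joint would pass 70% of its speed; a pose out of reach is approached as far as the arm can. A call with a gripper value outside its range is refused whole. The fingers move at their own pace and stop on an object; FORCE is the grip in N (left out, the last holds). Time passes only in rows, so rows that repeat a pose let the fingers close, or fill a call up. It gives the time, the measured TCP pose, the force, the opening and the grip force at its end, in the units of the state.
- ctrl.get_obs(): the state, without advancing time (a new reading comes with each control period).
- ctrl.get_image(name): name is "side" or "top"; returns a dict with "image" (384x512x3 uint8, red, green, blue), "fovy" (degrees; the focal length in pixels is half the picture's height over the tangent of half this angle, whatever the lens; pixels are square), "cx", "cy" (the principal point, pixels), "xyz" and "attitude" of the camera in the world. Camera axes: x right, y up, looking along -z (the intrinsics and any distortion apply to the point x, -y, -z); pixel columns grow to the right and rows downward; lengths in m; the calibration is good to about 2 mm. A picture is of the moment at which its call begins. There is no depth.
- ctrl.finish_job(): hands the job in; it is judged then, once.
The state is a dict: "t": time; "q": joint angles; "dq": joint speeds; "effort": joint torques, N m; "tool_pos": TCP position; "tool_rot": TCP orientation; "contact_force": force on the tool from outside, world axes, zero at the start; "wrist_torque": the same for the moment, N m; "opening": finger opening in m; "grip_force": force on a finger pad.
Only numpy, scipy, OpenCV 4.12 (cv2) and the standard library are available. Lean on these libraries where they do the work, as an engineer would, in place of code of your own. Each camera call takes 0.05 s, during which the arm holds its last target. There are 200 camera calls.

## Task

Take the pin spanner that fits the two holes in the test pot's lock ring, lower it until both prongs are fully home in the holes, and only then turn the ring clockwise (seen from above) until its lug comes up against the stop post. Let go and leave the spanner standing in the ring; leave the other spanner in its rest.

Things in the scene. Friction and masses are not known exactly. Their poses are not given: they have to be found in the camera images.
- wide_spanner_grip (a point): Centre of the upright black handle (40 mm long in x, 20 thick in y, 50 tall) of the larger, fitting pin spanner, 0.3 kg. Below it a steel crossbar 112x24x14 along x, with two prongs pointing down, 10 thick, 18 long, 90 apart; tips 57 below this point. Crossbar lies on a fixed dark steel channel rest, walls 30 high, prongs between them: lift straight up 25 or more. Same after half a turn.
- narrow_spanner_grip (a point): The same point on the smaller pin spanner, which does not fit: same handle, crossbar only 74 mm long, prongs 52 mm apart. It stays in its own rest, identical to the other's. Either spanner may be in either place.
- ring_top (a point): Centre of the upper face of the aluminium lock ring (140 mm across, 22 thick, 48 bore) on a fixed round grey pot; turns with the ring. x runs through both spanner holes, centred 45 mm either side, 26 mm wide, 22 deep: a 10 mm prong has 8 mm play all round, so the ring follows up to 10 degrees late. y points to the lug on the rim, z up. Prongs home: crossbar on the ring, handle centre 39 mm above.
- lock_ring (a joint): Turn of the lock ring in rad, growing clockwise seen from above: starts at 0 to 0.25; at 1.0 its lug (16 mm wide, 19 mm out from the rim) meets the fixed dark steel stop post (16 mm square, top 4 mm above the ring), a hard stop. Steady friction 0.15 N m; stays where it is left.
Mind the look-alikes: they are no part of the job. Leave any orange, pink or yellow look-alike of the part that bears wide_spanner_grip alone.

How it is judged:
By the outcome, as a careful person would: the job done as asked, in the order asked, and still so for the second after the job is handed in, with the robot touching nothing.
It also fails if it takes over 42 s, if anything falls off the work surface, if the arm or the gripper's body presses on something with over 40 N, if the wrist force passes 120 N, or if a joint passes its speed limit or range.

## Working session

There is one attempt and no reset: what is moved stays moved. The work goes in short steps, Python scripts to look and compute and a shell command to move; the robot and the scene stay as the last step left them, time stands still between calls to the robot, and variables do not carry over. Pictures are saved under pics/ and viewed, at most 10 in all, crops included, and the job is handed in when it is done.

```bash
ls; mkdir -p pics; python3 - <<'E'
from station import ctrl
import cv2
for n in("side","top"):
    d=ctrl.get_image(n); im=d.pop("image"); print(n,d)
    cv2.imwrite(f"pics/{n}0.png",im[:,:,::-1])
print(ctrl.get_obs())
E
```

```text
pics
side {'fovy': 47.305963482757065, 'cx': 258.13104843132993, 'cy': 193.70460751717673, 'xyz': array([ 0.02038734, -0.70028276,  1.00134371]), 'attitude': array([ 0.70348106, -0.23339471, -0.65701973])}
top {'fovy': 57.191525941318616, 'cx': 258.59136538167303, 'cy': 187.98303863000902, 'xyz': array([ 0.3355938 , -0.07532662,  1.00119661]), 'attitude': array([ 0.12882375, -0.13876486, -1.54685035])}
{'t': 0.1, 'q': array([ 9.99970060e-01,  5.32918436e-02,  1.61415236e+00, -1.86820653e-05,
        1.47598731e+00, -1.19029411e-01]), 'dq': array([-0.00054922, -0.00125959, -0.00252056,  0.00055746, -0.00048304,
        0.00033095]), 'effort': array([ 9.09551418e-04, -3.94899273e+01, -3.71362853e+01, -7.85371230e-05,
        3.87180582e-03, -9.35496587e-06]), 'tool_pos': array([0.27258113, 0.5618065 , 0.23018792]), 'tool_rot': array([-7.03522032e-01, -3.06118561e+00,  2.72768132e-03]), 'contact_force': array([0.57384   , 0.52548491, 0.02040985]), 'wrist_torque': array([-0.03425989, -0.01465961,  0.01638646]), 'grip_force': 0.0, 'opening': 0.08560314970106775}
```

View pics/side0.png

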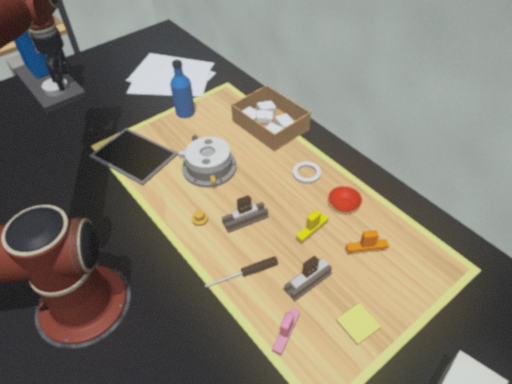

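View pics/top0.png

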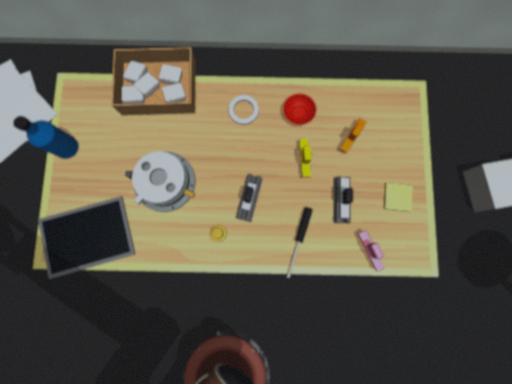

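Two steel spanners with black handles: top (249,197) and (343,199). Look-alikes: yellow (305,157), orange (352,135) and pink (371,250). The pot is at top (160,178). Next I'll enlarge these.

```bash
cat > h.py <<'E'
import numpy as np, cv2
from scipy.spatial.transform import Rotation as R
from scipy.optimize import least_squares
from station import ctrl
def crop(im,x,y,w,h,s): 
    return cv2.resize(im[y:y+h,x:x+w],None,fx=s,fy=s,interpolation=cv2.INTER_CUBIC)
def proj(d,P):
    f=192/np.tan(np.radians(d["fovy"])/2)
    c=R.from_rotvec(d["attitude"]).inv().apply(np.atleast_2d(P)-d["xyz"])
    return np.c_[d["cx"]+f*c[:,0]/-c[:,2], d["cy"]-f*c[:,1]/-c[:,2]]
def tri(dt,pt,ds,ps):
    r=least_squares(lambda X:np.r_[proj(dt,X)[0]-pt,proj(ds,X)[0]-ps],[.5,0,.05]); return r.x,r.fun
def plane(d,p,z):
    f=192/np.tan(np.radians(d["fovy"])/2)
    v=R.from_rotvec(d["attitude"]).apply([(p[0]-d["cx"])/f,-(p[1]-d["cy"])/f,-1]); o=np.array(d["xyz"])
    return o+v*(z-o[2])/v[2]
E
python3 - <<'E'
import cv2,numpy as np
from h import crop
t=cv2.imread("pics/top0.png"); s=cv2.imread("pics/side0.png")
a=np.hstack([crop(t,225,165,64,48,6),crop(t,315,175,64,48,6)])
b=np.hstack([crop(s,213,185,64,48,6),crop(s,278,250,64,48,6)])
cv2.imwrite("pics/sp.png",np.vstack([a,b]))
cv2.imwrite("pics/pot.png",np.hstack([crop(t,120,140,80,80,5),crop(s,170,125,80,80,5)]))
E
```

```text
(no output)
```

View pics/sp.png

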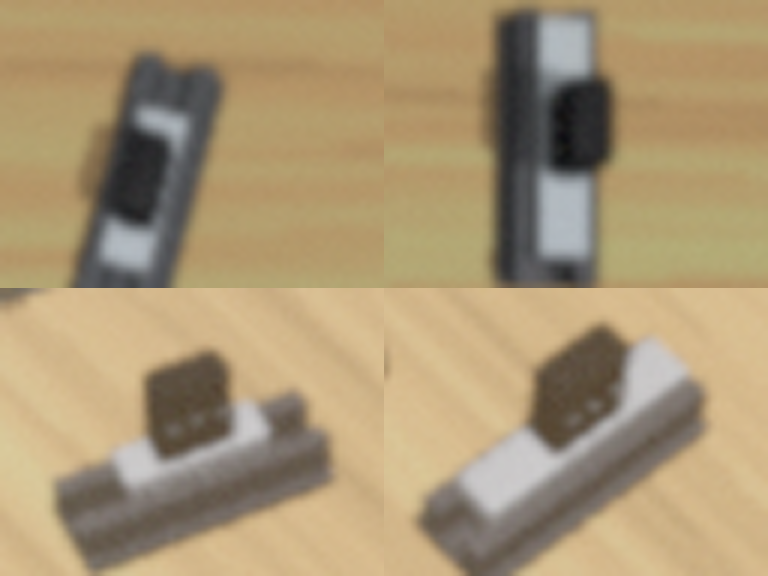

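View pics/pot.png

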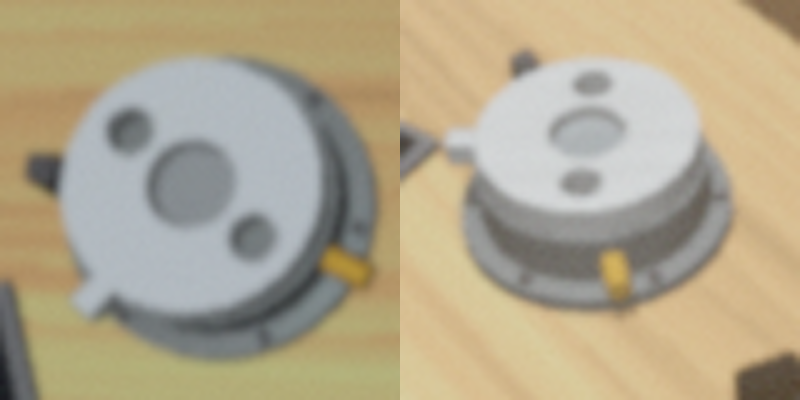

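The bar-to-handle length ratio is about 2.8 for the right-hand spanner (top ≈ (343,199), side ≈ (308,278)), and clearly shorter for the other. So the right-hand one is the wide spanner. Ring holes are at top (146,166) and (171,187), with the lug at top (139,199). Next I'll fit the poses.

```bash
cat > fit.py <<'E'
from h import *
dt=ctrl.get_image("top"); ds=ctrl.get_image("side")
def fit(Q,pt,ps,x0):
    # Q keypoints in body; pt/ps dict idx->pix
    it,is_=list(pt),list(ps)
    def f(v):
        P=np.array(v[:3])+R.from_euler("z",v[3]).apply(Q)
        return np.r_[(proj(dt,P[it])-np.array([pt[i] for i in it])).ravel(),(proj(ds,P[is_])-np.array([ps[i] for i in is_])).ravel()]
    r=least_squares(f,x0,loss="soft_l1"); return r.x,np.round(f(r.x).reshape(-1,2),1)
def un(d,ox,oy,cx,cy,s): return {k:(cx+(x-ox+.5)/s-.5,cy+(y-oy+.5)/s-.5) for k,(x,y) in d.items()}
if __name__=="__main__":
    np.set_printoptions(precision=4,suppress=True)
    Q=np.array([[a*56,b*12,-25] for a in(-1,1) for b in(-1,1)]+[[a*20,b*10,25] for a in(-1,1) for b in(-1,1)]+[[-20,-10,-25],[20,-10,-25],[-20,10,-25]])/1e3
    pt=un({3:(538,12),2:(597,12),1:(538,260),0:(592,260),6:(610,82),4:(607,170)},384,0,315,175,6)
    ps=un({0:(490,517),2:(690,378),1:(460,485),3:(652,338),5:(537,372),7:(603,325),6:(628,345),8:(558,452),9:(622,410),10:(533,430)},384,288,278,250,6)
    v,r=fit(Q,pt,ps,[.4,-.2,.08,0]); print(v); print(r.tolist())
    # ring: bore centre, holes, lug outer end
    Q=np.array([[0,0,0],[45,0,0],[-45,0,0]])/1e3
    pt=un({0:(191,183),1:(253,237),2:(130,131)},0,0,120,140,5)
    ps=un({0:(588,131),1:(581,181),2:(592,83)},400,0,170,125,5)
    for s in (0,):
        v,r=fit(Q,pt,ps,[.4,.25,.1,-2.4]); print(v); print(r.tolist())
        for n,p in (("lug",un({0:(94,297)},0,0,120,140,5)[0]),("post",un({0:(43,170)},0,0,120,140,5)[0])):
            P=plane(dt,p,v[2]); e=P-v[:3]; print(n,P,np.hypot(*e[:2]),np.degrees(np.arctan2(e[1],e[0])))
E
python3 fit.py
```

```text
[ 0.4794 -0.3169  0.0661 -0.0189]
[[-0.3, 0.9], [-1.5, 1.3], [-0.2, -0.2], [-0.4, 0.1], [0.6, -0.8], [1.2, -0.4], [0.7, 0.2], [0.3, -0.9], [-0.7, -1.2], [0.2, -0.4], [-1.0, -0.5], [0.2, -1.3], [1.6, 0.8], [-0.3, 2.5], [0.8, 0.8], [-1.5, 0.7]]
[ 0.5218  0.1919  0.0717 -2.2524]
[[-0.1, 0.3], [-0.1, 0.2], [-0.1, 0.1], [0.1, -0.1], [0.3, 0.0], [0.4, -0.1]]
lug [0.4598 0.2389 0.0717] 0.07784089836386777 142.795990525216
post [0.528  0.2716 0.0717] 0.07996618789327388 85.49205753636534
```

```bash
cat > go.py <<'E'
import sys; from h import *
# target x y z(TCP) yaw_deg of tool y  -> offset mm, rotation in tool axes
x,y,z,w=map(float,sys.argv[1:]); o=ctrl.get_obs(); A=R.from_rotvec(o["tool_rot"])
w=np.radians(w); ty=np.array([np.cos(w),np.sin(w),0]); tz=np.array([0,0,-1.]); B=R.from_matrix(np.c_[np.cross(ty,tz),ty,tz])
np.set_printoptions(precision=3,suppress=True)
print("off",1e3*A.inv().apply(np.array([x,y,z])-o["tool_pos"]),"rot",(A.inv()*B).as_rotvec(),"t",o["t"],"F",o["contact_force"],"q6",o["q"][5])
E
python3 go.py 0.479 -0.317 0.16 88.9
```

```text
off [-569.406 -700.566   71.325] rot [-0.001 -0.    -0.433] t 0.2 F [ 0.236 -0.525  0.504] q6 -0.11899216972817261
```

```bash
python3 -m handwheel '[{"gripper":-1,"offset":[-285,-350,0],"rotation":[0,0,-0.2]},{"gripper":-1,"offset":[-285,-350,0],"rotation":[0,0,-0.2]},{"gripper":-1,"offset":[-285,-350,0],"rotation":[0,0,-0.2]},{"gripper":-1,"offset":[-285,-350,0],"rotation":[0,0,-0.2]},{"gripper":-1,"offset":[-285,-350,0],"rotation":[0,0,-0.2]},{"gripper":-1,"offset":[-285,-350,0],"rotation":[0,0,-0.2]},{"gripper":-1,"offset":[-285,-350,0],"rotation":[0,0,-0.2]},{"gripper":-1,"offset":[-285,-350,0],"rotation":[0,0,-0.2]}]' 40; python3 go.py 0.479 -0.317 0.16 88.9
```

```text
t: 1.2
tool_pos: [0.3769, 0.1202, 0.2313]
tool_rot: [0.403, 3.115, -0.0]
contact_force: [0.5, 0.6, -0.4]
opening: 0.0855
grip_force: 0.0
off [-210.005 -396.784   71.519] rot [-0.     0.001 -0.238] t 1.2 F [ 0.494  0.557 -0.427] q6 -1.1931070535115371
```

```bash
python3 -m handwheel '[{"gripper":-1,"offset":[-210,-397,71],"rotation":[0,0,-0.238]},{"gripper":-1,"offset":[-210,-397,71],"rotation":[0,0,-0.238]},{"gripper":-1,"offset":[-210,-397,71],"rotation":[0,0,-0.238]},{"gripper":-1,"offset":[-210,-397,71],"rotation":[0,0,-0.238]},{"gripper":-1,"offset":[-210,-397,71],"rotation":[0,0,-0.238]},{"gripper":-1,"offset":[-210,-397,71],"rotation":[0,0,-0.238]},{"gripper":-1,"offset":[-210,-397,71],"rotation":[0,0,-0.238]},{"gripper":-1,"offset":[-210,-397,71],"rotation":[0,0,-0.238]}]'; python3 go.py 0.479 -0.317 0.054 88.9; python3 - <<'E'
from h import *
t=ctrl.get_image("top"); s=ctrl.get_image("side")
cv2.imwrite("pics/g1.png",np.hstack([crop(t["image"],300,150,80,80,5),crop(s["image"],260,210,80,80,5)])[:,:,::-1])
for P in ([.479,-.317,.066],ctrl.get_obs()["tool_pos"]): print(proj(t,P),proj(s,P))
E
```

```text
t: 2.2
tool_pos: [0.4815, -0.3156, 0.1591]
tool_rot: [-0.024, -3.141, -0.002]
contact_force: [-0.3, 0.2, 0.2]
opening: 0.0854
grip_force: 0.0
off [  2.356  -1.516 105.067] rot [ 0.001 -0.001  0.004] t 2.2 F [-0.287  0.208  0.215] q6 -2.265484230991039
[[346.68832004 196.36249995]] [[310.17572382 267.12008137]]
[[355.72907389 189.79411194]] [[313.32883976 244.53349086]]
```

View pics/g1.png

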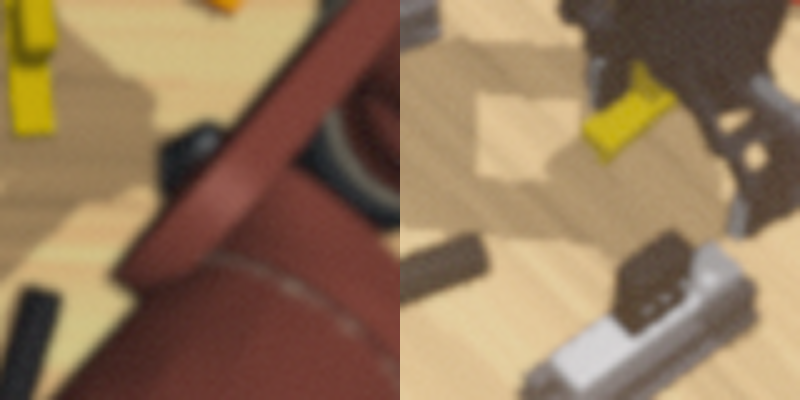

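The side view shows the open fingertips at about (299,231) and (327,257), either side of the handle at (311,267). That matches the projected positions, so I'll descend and grip.

```bash
python3 -m handwheel '[{"gripper":-1,"offset":[2,-1,40],"rotation":[0,0,0.004]},{"gripper":-1,"offset":[2,-1,70],"rotation":[0,0,0.004]},{"gripper":-1,"offset":[2,-1,90],"rotation":[0,0,0.004]},{"gripper":-1,"offset":[2,-1,105],"rotation":[0,0,0.004]},{"gripper":-1,"offset":[2,-1,105],"rotation":[0,0,0.004]},{"gripper":1,"offset":[2,-1,105],"rotation":[0,0,0.004]},{"gripper":1,"offset":[2,-1,105],"rotation":[0,0,0.004]},{"gripper":1,"offset":[2,-1,105],"rotation":[0,0,0.004]}]' 60; python3 -m handwheel '[{"gripper":1,"offset":[0,0,0],"rotation":[0,0,0]},{"gripper":1,"offset":[0,0,0],"rotation":[0,0,0]},{"gripper":1,"offset":[0,0,0],"rotation":[0,0,0]},{"gripper":1,"offset":[0,0,0],"rotation":[0,0,0]},{"gripper":1,"offset":[0,0,0],"rotation":[0,0,0]},{"gripper":1,"offset":[0,0,0],"rotation":[0,0,0]},{"gripper":1,"offset":[0,0,0],"rotation":[0,0,0]},{"gripper":1,"offset":[0,0,0],"rotation":[0,0,0]}]'
```

```text
t: 3.3
tool_pos: [0.4793, -0.3152, 0.0562]
tool_rot: [0.028, 3.14, -0.001]
contact_force: [0.2, 0.1, 0.0]
opening: 0.0325
grip_force: 0.0
t: 4.3
tool_pos: [0.4792, -0.3153, 0.0559]
tool_rot: [0.028, 3.141, -0.001]
contact_force: [-1.1, -2.1, 5.4]
opening: 0.0191
grip_force: 59.6
```

```bash
python3 -m handwheel '[{"gripper":1,"offset":[0,0,-10],"rotation":[0,0,0]},{"gripper":1,"offset":[0,0,-30],"rotation":[0,0,0]},{"gripper":1,"offset":[0,0,-60],"rotation":[0,0,0]},{"gripper":1,"offset":[0,0,-90],"rotation":[0,0,0]},{"gripper":1,"offset":[0,0,-120],"rotation":[0,0,0]},{"gripper":1,"offset":[0,0,-120],"rotation":[0,0,0]},{"gripper":1,"offset":[0,0,-120],"rotation":[0,0,0]},{"gripper":1,"offset":[0,0,-120],"rotation":[0,0,0]}]'; python3 go.py 0.522 0.192 0.176 141
```

```text
t: 5.3
tool_pos: [0.4779, -0.314, 0.1731]
tool_rot: [-0.028, -3.139, -0.004]
contact_force: [-0.2, -0.1, -3.4]
opening: 0.0196
grip_force: 59.0
off [-35.029 506.665  -1.794] rot [ 0.004 -0.002 -0.908] t 5.3 F [-0.198 -0.12  -3.428] q6 -2.264314370747403
```

```bash
python3 -m handwheel '[{"gripper":1,"offset":[-35,507,-5],"rotation":[0,0,-0.91]},{"gripper":1,"offset":[-35,507,-5],"rotation":[0,0,-0.91]},{"gripper":1,"offset":[-35,507,-5],"rotation":[0,0,-0.91]},{"gripper":1,"offset":[-35,507,-5],"rotation":[0,0,-0.91]},{"gripper":1,"offset":[-35,507,-5],"rotation":[0,0,-0.91]},{"gripper":1,"offset":[-35,507,-5],"rotation":[0,0,-0.91]},{"gripper":1,"offset":[-35,507,-5],"rotation":[0,0,-0.91]},{"gripper":1,"offset":[-35,507,-5],"rotation":[0,0,-0.91]}]';  python3 go.py 0.522 0.192 0.176 141.3
```

```text
t: 6.3
tool_pos: [0.5214, 0.1852, 0.1788]
tool_rot: [1.355, -2.832, -0.0]
contact_force: [2.4, -1.1, -2.0]
opening: 0.0196
grip_force: 60.2
off [-5.676  3.752  2.827] rot [ 0.001 -0.002 -0.003] t 6.3 F [ 2.356 -1.07  -1.971] q6 -2.2561598293222227
```

```bash
python3 -m handwheel '[{"gripper":1,"offset":[-3,3,15],"rotation":[0,0,-0.003]},{"gripper":1,"offset":[-4,4,30],"rotation":[0,0,-0.003]},{"gripper":1,"offset":[-4,4,30],"rotation":[0,0,-0.003]},{"gripper":1,"offset":[-4,4,30],"rotation":[0,0,-0.003]},{"gripper":1,"offset":[-4,4,30],"rotation":[0,0,-0.003]},{"gripper":1,"offset":[-4,4,30],"rotation":[0,0,-0.003]},{"gripper":1,"offset":[-4,4,30],"rotation":[0,0,-0.003]},{"gripper":1,"offset":[-4,4,30],"rotation":[0,0,-0.003]}]';  python3 go.py 0.522 0.192 0.1 141.3
python3 - <<'E'
from h import *
t=ctrl.get_image("top"); s=ctrl.get_image("side")
cv2.imwrite("pics/g2.png",np.hstack([crop(t["image"],120,130,80,100,5),crop(s["image"],160,85,80,100,5)])[:,:,::-1])
o=ctrl.get_obs(); A=R.from_rotvec(o["tool_rot"])
for n,q in (("tip",[0,45,47]),("barend",[0,56,29])):
  for sg in(1,-1):
    # spanner x = tool x axis
    P=o["tool_pos"]+A.apply(np.array([sg*q[1],0,q[2]])/1e3); p=proj(s,P)[0]; print(n,sg,P.round(3),"side crop",(p+.5-[160,85])*5+[400,0])
E
```

```text
t: 7.3
tool_pos: [0.5217, 0.1889, 0.1504]
tool_rot: [-1.36, 2.832, -0.0]
contact_force: [0.2, -0.5, -2.9]
opening: 0.0193
grip_force: 60.1
off [-2.598  1.699 50.418] rot [-0.  0. -0.] t 7.3 F [ 0.165 -0.459 -2.854] q6 -2.2526616785505422
tip 1 [0.493 0.154 0.103] side crop [630.71254736 346.26638134]
tip -1 [0.55  0.224 0.103] side crop [641.21316274 247.53758102]
barend 1 [0.487 0.145 0.121] side crop [626.1344557  336.69848593]
barend -1 [0.557 0.233 0.121] side crop [639.5101922  213.80554677]
```

View pics/g2.png

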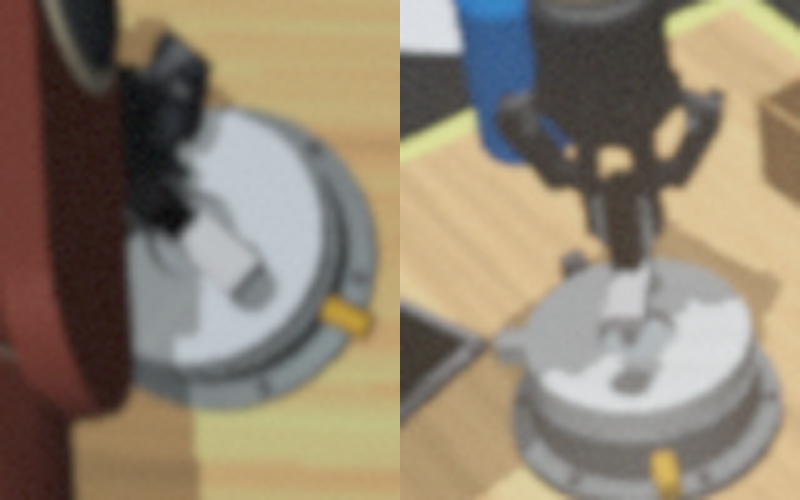

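The top crop shows the bar's near end pointing at the hole at (253,290). The side crop has the bar end at about (623,333), within 1 px of the prediction. I'll lower with the small lateral correction, watching the force.

```bash
python3 -m handwheel '[{"gripper":1,"offset":[-2.5,1.7,10],"rotation":[0,0,0]},{"gripper":1,"offset":[-2.5,1.7,20],"rotation":[0,0,0]},{"gripper":1,"offset":[-2.5,1.7,25],"rotation":[0,0,0]},{"gripper":1,"offset":[-2.5,1.7,30],"rotation":[0,0,0]},{"gripper":1,"offset":[-2.5,1.7,35],"rotation":[0,0,0]},{"gripper":1,"offset":[-2.5,1.7,38],"rotation":[0,0,0]},{"gripper":1,"offset":[-2.5,1.7,38],"rotation":[0,0,0]},{"gripper":1,"offset":[-2.5,1.7,38],"rotation":[0,0,0]}]';  python3 go.py 0.522 0.192 0.1 141.3
```

```text
t: 8.4
tool_pos: [0.5221, 0.1919, 0.1125]
tool_rot: [-1.359, 2.832, -0.0]
contact_force: [-0.9, -0.2, -3.2]
opening: 0.0193
grip_force: 60.3
off [-0.001  0.078 12.522] rot [-0.  0. -0.] t 8.4 F [-0.939 -0.186 -3.152] q6 -2.247400826762938
```

Tips are about 6 mm below the ring face with no contact force, so they are in the holes. I'll lower slowly to seating.

```bash
python3 -m handwheel '[{"gripper":1,"offset":[0,0,2],"rotation":[0,0,0]},{"gripper":1,"offset":[0,0,4],"rotation":[0,0,0]},{"gripper":1,"offset":[0,0,6],"rotation":[0,0,0]},{"gripper":1,"offset":[0,0,8],"rotation":[0,0,0]},{"gripper":1,"offset":[0,0,9],"rotation":[0,0,0]},{"gripper":1,"offset":[0,0,10],"rotation":[0,0,0]},{"gripper":1,"offset":[0,0,11],"rotation":[0,0,0]},{"gripper":1,"offset":[0,0,11],"rotation":[0,0,0]}]';  python3 go.py 0.522 0.192 0.1 141.3
```

```text
t: 9.4
tool_pos: [0.5218, 0.1919, 0.1011]
tool_rot: [1.36, -2.832, -0.0]
contact_force: [0.8, -0.8, -3.5]
opening: 0.0193
grip_force: 60.3
off [-0.19  -0.125  1.14 ] rot [ 0. -0. -0.] t 9.4 F [ 0.847 -0.823 -3.513] q6 -2.247381913890102
```

```bash
python3 -m handwheel '[{"gripper":1,"offset":[0,0,0.5],"rotation":[0,0,0]},{"gripper":1,"offset":[0,0,1],"rotation":[0,0,0]},{"gripper":1,"offset":[0,0,1.5],"rotation":[0,0,0]},{"gripper":1,"offset":[0,0,2],"rotation":[0,0,0]},{"gripper":1,"offset":[0,0,2],"rotation":[0,0,0]},{"gripper":1,"offset":[0,0,2],"rotation":[0,0,0]},{"gripper":1,"offset":[0,0,2],"rotation":[0,0,0]},{"gripper":1,"offset":[0,0,2],"rotation":[0,0,0]}]';  python3 go.py 0.522 0.192 0.1 141.3
```

```text
t: 10.4
tool_pos: [0.5219, 0.1919, 0.0992]
tool_rot: [-1.36, 2.832, -0.0]
contact_force: [-0.4, 0.0, -2.9]
opening: 0.0195
grip_force: 60.3
off [-0.146 -0.072 -0.755] rot [-0.  0. -0.] t 10.4 F [-0.404  0.025 -2.88 ] q6 -2.2474137653049784
```

```bash
python3 -m handwheel '[{"gripper":1,"offset":[0,0,0.5],"rotation":[0,0,0]},{"gripper":1,"offset":[0,0,1],"rotation":[0,0,0]},{"gripper":1,"offset":[0,0,1.5],"rotation":[0,0,0]},{"gripper":1,"offset":[0,0,2],"rotation":[0,0,0]},{"gripper":1,"offset":[0,0,2.5],"rotation":[0,0,0]},{"gripper":1,"offset":[0,0,2.5],"rotation":[0,0,0]},{"gripper":1,"offset":[0,0,2.5],"rotation":[0,0,0]},{"gripper":1,"offset":[0,0,2.5],"rotation":[0,0,0]}]';  python3 go.py 0.522 0.192 0.1 141.3
```

```text
t: 11.4
tool_pos: [0.522, 0.1919, 0.0979]
tool_rot: [1.36, -2.832, 0.0]
contact_force: [-5.5, -2.6, 5.3]
opening: 0.0193
grip_force: 61.6
off [-0.069  0.016 -2.083] rot [-0. -0. -0.] t 11.4 F [-5.501 -2.557  5.313] q6 -2.2474366643611288
```

Contact came at TCP z 0.098. With the bar on the 30 mm walls the handle sits 13 mm above the TCP, so seated is predicted at 0.0977: the prongs are home. Now I'll turn clockwise (+tool z).

```bash
python3 -m handwheel '[{"gripper":1,"offset":[0,0,-0.6],"rotation":[0,0,0.06]},{"gripper":1,"offset":[0,0,-0.6],"rotation":[0,0,0.14]},{"gripper":1,"offset":[0,0,-0.6],"rotation":[0,0,0.22]},{"gripper":1,"offset":[0,0,-0.6],"rotation":[0,0,0.30]},{"gripper":1,"offset":[0,0,-0.6],"rotation":[0,0,0.38]},{"gripper":1,"offset":[0,0,-0.6],"rotation":[0,0,0.46]},{"gripper":1,"offset":[0,0,-0.6],"rotation":[0,0,0.5]},{"gripper":1,"offset":[0,0,-0.6],"rotation":[0,0,0.5]}]';  python3 go.py 0.522 0.192 0.0977 141.3; python3 -c "
from station import ctrl;print(ctrl.get_obs()['wrist_torque'])"
```

```text
t: 12.4
tool_pos: [0.5222, 0.1924, 0.098]
tool_rot: [-0.617, 3.079, 0.001]
contact_force: [-1.8, 1.9, 1.7]
opening: 0.0192
grip_force: 61.1
off [ 0.33  -0.337  0.25 ] rot [ 0.     0.001 -0.5  ] t 12.4 F [-1.823  1.917  1.743] q6 -1.747676605530135
[ 0.25836551  0.43021253 -0.06187917]
```

```bash
python3 -m handwheel '[{"gripper":1,"offset":[0,0,0],"rotation":[0,0,0.06]},{"gripper":1,"offset":[0,0,0],"rotation":[0,0,0.12]},{"gripper":1,"offset":[0,0,0],"rotation":[0,0,0.18]},{"gripper":1,"offset":[0,0,0],"rotation":[0,0,0.24]},{"gripper":1,"offset":[0,0,0],"rotation":[0,0,0.28]},{"gripper":1,"offset":[0,0,0],"rotation":[0,0,0.32]},{"gripper":1,"offset":[0,0,0],"rotation":[0,0,0.32]},{"gripper":1,"offset":[0,0,0],"rotation":[0,0,0.32]}]';  python3 go.py 0.522 0.192 0.0977 141.3; python3 -c "
from station import ctrl;print(ctrl.get_obs()['wrist_torque'])"
```

```text
t: 13.4
tool_pos: [0.5222, 0.1923, 0.0979]
tool_rot: [-0.119, 3.139, 0.001]
contact_force: [-3.4, 1.7, 4.1]
opening: 0.0193
grip_force: 61.2
off [ 0.204 -0.276  0.243] rot [ 0.     0.001 -0.819] t 13.4 F [-3.395  1.723  4.1  ] q6 -1.4281491784647378
[0.37528719 0.43796229 0.01376548]
```

```bash
python3 -m handwheel '[{"gripper":1,"offset":[0,0,0],"rotation":[0,0,0.02]},{"gripper":1,"offset":[0,0,0],"rotation":[0,0,0.04]},{"gripper":1,"offset":[0,0,0],"rotation":[0,0,0.06]},{"gripper":1,"offset":[0,0,0],"rotation":[0,0,0.08]},{"gripper":1,"offset":[0,0,0],"rotation":[0,0,0.1]},{"gripper":1,"offset":[0,0,0],"rotation":[0,0,0.1]},{"gripper":1,"offset":[0,0,0],"rotation":[0,0,0.1]},{"gripper":1,"offset":[0,0,0],"rotation":[0,0,0.1]}]';  python3 go.py 0.522 0.192 0.0977 141.3; python3 - <<'E'
from h import *
print(ctrl.get_obs()['wrist_torque'])
t=ctrl.get_image("top"); s=ctrl.get_image("side")
cv2.imwrite("pics/g3.png",np.hstack([crop(t["image"],120,130,80,100,5),crop(s["image"],160,85,80,100,5)])[:,:,::-1])
E
```

```text
t: 14.4
tool_pos: [0.5222, 0.1922, 0.0979]
tool_rot: [0.04, 3.141, 0.001]
contact_force: [-2.8, 1.3, 5.1]
opening: 0.0193
grip_force: 61.5
off [ 0.159 -0.19   0.234] rot [ 0.     0.001 -0.921] t 14.4 F [-2.796  1.296  5.124] q6 -1.3269696906337372
[0.33455722 0.50709785 0.03961712]
```

View pics/g3.png

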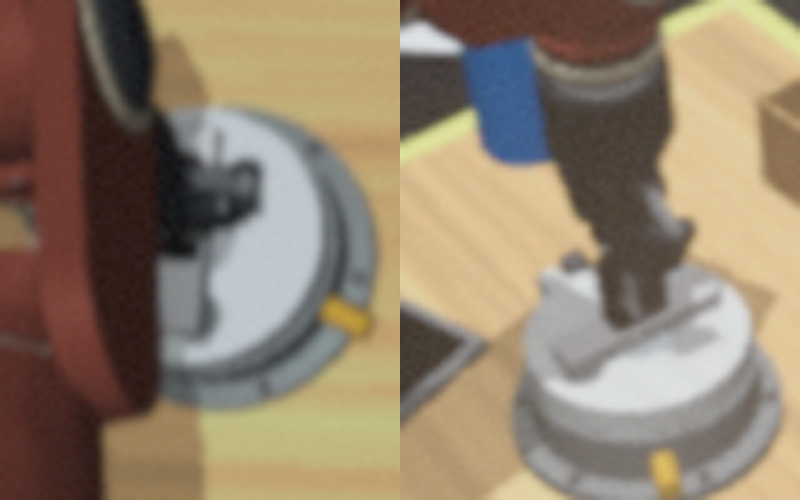

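The crossbar is flat on the ring, and the lug at side crop (550,280) is nearly at the post (573,262). I'll continue turning.

```bash
python3 -m handwheel '[{"gripper":1,"offset":[0,0,0],"rotation":[0,0,0.02]},{"gripper":1,"offset":[0,0,0],"rotation":[0,0,0.04]},{"gripper":1,"offset":[0,0,0],"rotation":[0,0,0.06]},{"gripper":1,"offset":[0,0,0],"rotation":[0,0,0.07]},{"gripper":1,"offset":[0,0,0],"rotation":[0,0,0.08]},{"gripper":1,"offset":[0,0,0],"rotation":[0,0,0.08]},{"gripper":1,"offset":[0,0,0],"rotation":[0,0,0.08]},{"gripper":1,"offset":[0,0,0],"rotation":[0,0,0.08]}]';  python3 go.py 0.522 0.192 0.0977 141.3; python3 -c "
from station import ctrl;o=ctrl.get_obs();print(o['wrist_torque'],o['effort'][5])"
```

```text
t: 15.5
tool_pos: [0.5223, 0.1925, 0.098]
tool_rot: [0.156, 3.136, 0.0]
contact_force: [-3.2, 2.7, 6.2]
opening: 0.0196
grip_force: 76.9
off [ 0.263 -0.573  0.263] rot [-0.001  0.002 -0.995] t 15.5 F [-3.167  2.65   6.191] q6 -1.2514303615041487
[0.70537181 0.28163989 1.93425826] 1.954195350408554
```

```bash
python3 -m handwheel '[{"gripper":1,"offset":[0,0,0],"rotation":[0,0,0.02]},{"gripper":1,"offset":[0,0,0],"rotation":[0,0,0.03]},{"gripper":1,"offset":[0,0,0],"rotation":[0,0,0.04]},{"gripper":1,"offset":[0,0,0],"rotation":[0,0,0.05]},{"gripper":1,"offset":[0,0,0],"rotation":[0,0,0.05]},{"gripper":1,"offset":[0,0,0],"rotation":[0,0,0.05]},{"gripper":1,"offset":[0,0,0],"rotation":[0,0,0.05]},{"gripper":1,"offset":[0,0,0],"rotation":[0,0,0.05]}]';  python3 go.py 0.522 0.192 0.0977 141.3; python3 -c "
from station import ctrl;o=ctrl.get_obs();print(o['wrist_torque'],o['effort'][5])"
```

```text
t: 16.5
tool_pos: [0.5228, 0.1924, 0.0982]
tool_rot: [0.237, 3.13, 0.001]
contact_force: [-1.4, 2.9, 4.8]
opening: 0.0191
grip_force: 117.6
off [ 0.691 -0.543  0.496] rot [-0.001  0.003 -1.046] t 16.5 F [-1.363  2.884  4.758] q6 -1.2003362506047397
[0.69690374 0.07760325 1.8658006 ] 1.873284950852394
```

The torque jumped to 1.9 N m, so the lug is on the stop. I'll ease back a little within the play, open and lift away.

```bash
python3 -m handwheel '[{"gripper":1,"offset":[0,0,-0.2],"rotation":[0,0,-0.02]},{"gripper":1,"offset":[0,0,-0.2],"rotation":[0,0,-0.05]},{"gripper":1,"offset":[0,0,-0.2],"rotation":[0,0,-0.05]},{"gripper":-0.3,"offset":[0,0,-0.2],"rotation":[0,0,-0.05]},{"gripper":-1,"offset":[0,0,-0.2],"rotation":[0,0,-0.05]},{"gripper":-1,"offset":[0,0,-0.2],"rotation":[0,0,-0.05]},{"gripper":-1,"offset":[0,0,-0.2],"rotation":[0,0,-0.05]},{"gripper":-1,"offset":[0,0,-0.2],"rotation":[0,0,-0.05]}]' 30; python3 -m handwheel '[{"gripper":-1,"offset":[0,0,0],"rotation":[0,0,0]},{"gripper":-1,"offset":[0,0,0],"rotation":[0,0,0]},{"gripper":-1,"offset":[0,0,-15],"rotation":[0,0,0]},{"gripper":-1,"offset":[0,0,-40],"rotation":[0,0,0]},{"gripper":-1,"offset":[0,0,-70],"rotation":[0,0,0]},{"gripper":-1,"offset":[0,0,-110],"rotation":[0,0,0]},{"gripper":-1,"offset":[0,0,-150],"rotation":[0,0,0]},{"gripper":-1,"offset":[0,0,-150],"rotation":[0,0,0]}]'; python3 go.py 0.45 -0.2 0.28 86
```

```text
t: 17.5
tool_pos: [0.5218, 0.1918, 0.0975]
tool_rot: [-0.165, -3.137, 0.0]
contact_force: [-0.2, 0.3, -0.0]
opening: 0.0857
grip_force: 0.0
t: 18.5
tool_pos: [0.5242, 0.1925, 0.2539]
tool_rot: [0.164, 3.128, 0.004]
contact_force: [0.2, 0.2, 0.6]
opening: 0.0855
grip_force: 0.0
off [  32.513 -398.005  -27.707] rot [ 0.003  0.01  -0.035] t 18.5 F [0.211 0.181 0.591] q6 -1.247417732010745
```

Move aside for a clear look.

```bash
python3 -m handwheel '[{"gripper":-1,"offset":[30,-390,-28],"rotation":[0,0,0]},{"gripper":-1,"offset":[30,-390,-28],"rotation":[0,0,0]},{"gripper":-1,"offset":[30,-390,-28],"rotation":[0,0,0]},{"gripper":-1,"offset":[30,-390,-28],"rotation":[0,0,0]},{"gripper":-1,"offset":[30,-390,-28],"rotation":[0,0,0]},{"gripper":-1,"offset":[30,-390,-28],"rotation":[0,0,0]},{"gripper":-1,"offset":[30,-390,-28],"rotation":[0,0,0]},{"gripper":-1,"offset":[30,-390,-28],"rotation":[0,0,0]}]'; python3 - <<'E'
from h import *
t=ctrl.get_image("top"); s=ctrl.get_image("side")
cv2.imwrite("pics/g4.png",np.hstack([crop(t["image"],120,130,80,100,5),crop(s["image"],160,85,80,100,5)])[:,:,::-1])
E
```

```text
t: 19.5
tool_pos: [0.4509, -0.1932, 0.2752]
tool_rot: [-0.168, -3.137, -0.001]
contact_force: [-0.8, 0.3, -0.2]
opening: 0.0854
grip_force: 0.0
```

View pics/g4.png

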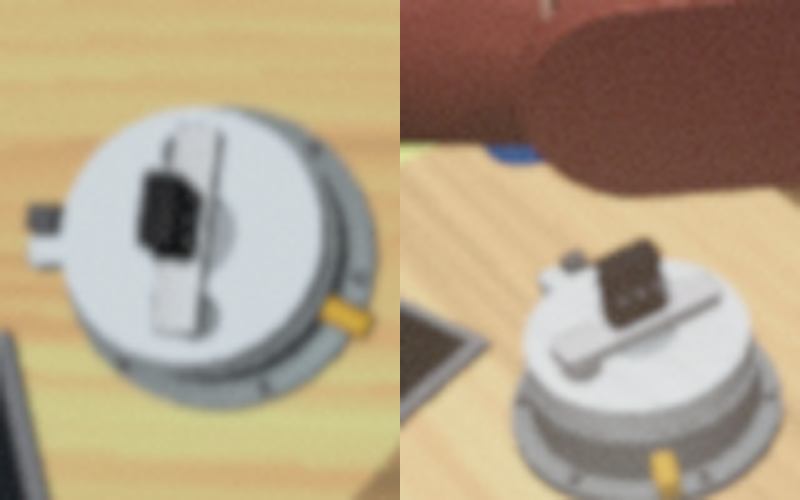

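The lug at top crop (45,252) touches the post at (43,220). The spanner stands flat in the ring and the gripper is clear.

```bash
python3 -c "
from station import ctrl;print(ctrl.finish_job())"
```

```text
the job is handed in; nothing more can be done
None
```

The wide spanner's prongs were fully home before the ring was turned clockwise until its lug met the stop post; the spanner is left standing in the ring, the narrow one was never touched, and the job was handed in at about 20 s, with no verdict returned.

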